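Lay out the letter-stamping place

TASK

Set out the letter-stamping things on the brown desk, in one row with the ink pad and the pad of sticky notes, which stay where they are. Lay the staple box flat midway between the centres of the ink pad and the note pad, in line with them and with its long sides across that row, the eraser on the middle of the staple box pointing the same way, and stand the stamp upright on the middle of the ink pad. Stand the glue stick upright on the desk to the left of the staple box (as seen from the robot), centred on its left end with a gap of 2 cm, and leave the pill bottle and the highlighter where they are.

Things in the scene. Friction and masses are not known exactly. Their poses are not given: they have to be found in the camera images.
- ink_pad: dark blue closed ink pad tin, fixed, lies flat on the brown desk in front of the monitor; 72 (its x) x 112 (its y) x 17 mm, top of lid 16 mm up. Origin: centre of underside. Its x axis runs along the row, away from the robot, and through the centre of the note pad, which may lie beyond the ink pad or nearer to the robot. Its y axis points to the robot's left, within 0.15 rad.
- note_pad: square pad of yellow sticky notes lying flat on the brown desk, fixed, 78 x 77 mm, 20 mm high. Origin: centre of underside. Its centre is 185 mm from that of the ink pad. Beware of the monitor behind: its near lower corner hangs at about x 0.63, y 0.17, from 70 mm above the surface upwards.
- staple_box: small flat dark red carton of staples, 42 (x) x 85 (y) x 26 mm, loose, 70 g. Origin: centre of underside, z up.
- eraser: block eraser, white with blue sleeve, 23 (x) x 55 (y) x 14 mm, loose, lies flat, 25 g. Origin: centre of underside, z up.
- stamp: rubber stamp standing upright: wooden foot 25 (x) x 50 (y) x 18 mm and above it a round turned wooden handle, 28 mm across at most, top 68 mm up; loose, 60 g. Origin: centre of underside, z up.
- glue_stick: white glue stick standing upright, round, 26 mm across, 90 mm high, loose, 30 g. Origin: centre of underside, z up.
- pill_bottle: white pill bottle, 45 mm across, 75 mm high, loose bystander on the white cabinet top. Origin: centre of underside. The paper stack on the cabinet acts as a solid block 100 mm high whose far left corner is at about x 0.60, y -0.09 (left edge from there to x 0.29, y 0.04).
- highlighter: yellow highlighter pen lying flat, 16 x 128 (its y) x 17 mm, loose bystander on the brown desk. Origin: centre of underside.
There are look-alikes about, which are no part of the job. What is shaped like the note_pad but pink is not meant.

How it is judged (in metres and radians):
At the end, for the whole second after the job is handed in: Staple box flat, midway (+-15 mm) between the pads, in line within 15 mm, crosswise within 0.2 rad; eraser centred on it within 12 mm, lengthways; stamp upright on the pad, within 15 mm of its middle; glue stick upright, 5 to 35 mm off the box's left end, centred within 15 mm; all at rest (y of staple_box in the frame of ink_pad between -0.015 and 0.015 m and horizontal distance between staple_box and ink_pad between 0.0775 and 0.1075 m and horizontal distance between staple_box and note_pad below 0.109 m and height (world z) of each of staple_box, glue_stick below 0.006 m and angle between each of staple_box, eraser, stamp, glue_stick's own z axis and vertical below 0.1 rad and angle between the y axis of staple_box and the y axis of ink_pad, either way round below 0.2 rad and horizontal distance between eraser and staple_box below 0.012 m and z of eraser in the frame of staple_box between 0.021 and 0.031 m and angle between the y axis of eraser and the y axis of staple_box, either way round below 0.25 rad and horizontal distance between stamp and ink_pad below 0.015 m and z of stamp in the frame of ink_pad between 0.011 and 0.022 m and x of glue_stick in the frame of staple_box between -0.015 and 0.015 m and horizontal distance between glue_stick and staple_box between 0.0605 and 0.0905 m and y of glue_stick in the frame of ink_pad above 0.03 m and linear speed of each of staple_box, eraser, stamp, glue_stick below 0.02 m/s); the robot touches nothing.
It fails at once if the pill bottle is pushed more than 20 mm or tipped (distance of pill_bottle from where it was at the start of the episode above 0.02 m or angle between pill_bottle's own z axis and vertical above 0.4 rad).
It fails at once if the highlighter is pushed more than 20 mm (distance of highlighter from where it was at the start of the episode above 0.02 m).
It also fails if it takes over 109 s, if anything falls off the work surface, if the arm or the gripper's body presses on something with over 40 N, if the wrist force passes 120 N, or if a joint passes its speed limit or range.

ROBOT

A 6-joint arm with a two-finger parallel gripper is mounted at the origin on a cart in front of the work surface, level with it; the furniture and walls round the work are solid. World frame = base frame: x ahead of the robot, y to its left, z up, the work surface at z = 0. Lengths are in mm, angles in rad, forces in N, time in s.
With the tool pointing down it reaches from about 275 to 875 mm from the base axis. Payload 12.5 kg.
Tool frame: the origin (TCP) lies midway between the tips of the shut fingers; the grasp point (between the pads) lies 19 mm behind it; z points along the fingers, y is the line along which they close (so a half turn about z gives the same grasp; the last joint's range is limited). The gripper opens to 85 mm and grips with 20 to 120 N. Pads are 22 mm wide; open, the fingers measure 114 mm over their backs; the gripper's body (76 mm by 85 mm) begins 54 mm behind the grasp point. The pads swing forward as they close: fully open they stand 13 mm farther back than shut.
Start: joints at [1.192, 0.351, 1.652, -0, 1.139, -0.085], TCP at [159.244, 526.427, 231.29] pointing down, gripper open.
Joint ranges: [-2.75, 2.75], [-0.79, 2.1], [0.01, 2.65], [-1.57, 4.71], [0.07, 3.14], [-2.87, 2.87]. Speed limits (rad/s): [2.22, 2.22, 2.79, 3.14, 3.14, 3.14].

INTERFACE

Orientations are given as a 3x3 rotation matrix whose columns are the frame's x, y, z axes.
In Python, from cell import robot, move_gripper, eyes, order gives the robot as it stands. Calls block until the motion is done:
- robot.move_ptp(position, orientation): joint-space move of the TCP to a pose.
- robot.move_linear(position, max_speed=150, orientation=None, until_force=None): straight line of the TCP; orientation=None keeps the orientation; max_speed is the mean speed in mm/s. With until_force (N) it stops when the force on the tool has changed by that much, and returns True; else False.
- robot.movej(angles): joint-space move.
- move_gripper(opening, squeeze=None): finger opening in mm; squeeze is the grip in N (None keeps the last); returns when the fingers have stopped.
- robot.sleep(seconds).
- robot.ik(position, orientation): joint angles nearest the present ones, or None.
- robot.read_state(): the state.
- eyes.snapshot(name): name is "scene" or "top"; returns a dict with "pixels" (480x640x3 uint8, red, green, blue), "intrinsics" (3x3 intrinsics, pixels), "rvec" (rotation vector, rad) and "tvec" (3), from world to camera coordinates, as OpenCV has them. Camera axes: x right, y down, z forward; pixel columns grow to the right and rows downward; lengths in mm; the calibration is good to about 2 mm. A picture is of the moment at which its call begins. There is no depth.
A pose or a line that the arm cannot do raises robot.IKError and nothing moves.
- order.finish_job(): hands the job in; it is judged then, once.
The state is a dict: "time": time; "joint_positions": joint angles; "joint_velocities": joint speeds; "effort": joint torques, N m; "tool_pos": TCP position; "orientation": TCP orientation; "wrist_force": force on the tool from outside, world axes, zero at the start; "ft_torque": the same for the moment, N m; "opening": finger opening in mm; "grasp_force": force on a finger pad.
Only numpy, scipy, OpenCV 4.12 (cv2) and the standard library are available. Lean on these libraries where they do the work, as an engineer would, in place of code of your own. Each camera call takes 0.05 s, during which the arm holds its last target. There are 200 camera calls.

## Working session

There is one attempt and no reset: what is moved stays moved. The work goes in short steps, each a Python script; the robot and the scene stay as the last script left them, time stands still between calls to the robot, and variables do not carry over. Pictures are saved under pics/ and viewed, at most 14 in all, crops included, and the job is handed in when it is done.

```bash
mkdir -p pics; cat > h.py <<'E'
import numpy as np, cv2
from cell import robot, move_gripper, eyes, order
def snap(n,f=None):
    s=eyes.snapshot(n)
    if f: cv2.imwrite('pics/'+f,s['pixels'][:,:,::-1])
    return s
def px2w(s,uv,z):
    K=np.array(s['intrinsics'],float);R=cv2.Rodrigues(np.array(s['rvec'],float))[0];t=np.array(s['tvec'],float).ravel()
    uv=np.atleast_2d(np.array(uv,float)); d=(np.linalg.inv(K)@np.c_[uv,np.ones(len(uv))].T).T@R
    c=-R.T@t; return c+d*((z-c[2])/d[:,2])[:,None]
def w2px(s,P):
    return cv2.projectPoints(np.atleast_2d(np.array(P,float)),np.array(s['rvec'],float),np.array(s['tvec'],float),np.array(s['intrinsics'],float),None)[0].reshape(-1,2)
E
python3 - <<'E'
from h import *
import pickle
a=snap('scene','s1.png');b=snap('top','t1.png');pickle.dump((a,b),open('s1.pkl','wb'))
for s in (a,b):
    print(-cv2.Rodrigues(np.array(s['rvec'],float))[0].T@np.array(s['tvec'],float).ravel(), np.array(s['intrinsics'])[0,0])
print(robot.read_state()['time'])
E
```

```text
[-200.18555931 -394.79871648  595.34245308] 456.1031199693083
[358.44347309 160.72427031 965.62594384] 452.109500083641
0.1
```

View pics/s1.png

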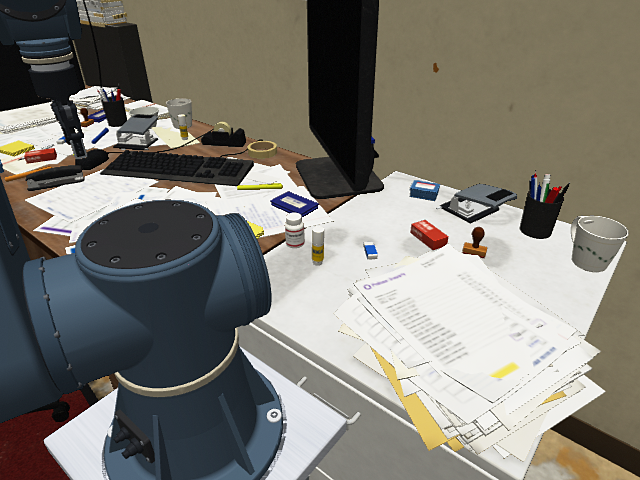

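View pics/t1.png

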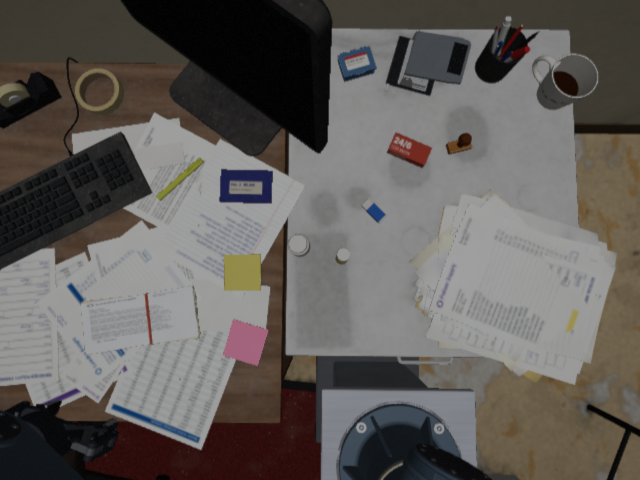

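The scene shows everything in place. In the top picture: ink pad ≈(246,186), note pad ≈(242,272), staple box ≈(410,150), eraser ≈(373,211), stamp ≈(460,143), glue stick ≈(343,256), bottle ≈(299,244) and highlighter ≈(180,179).

```bash
python3 - <<'E'
import cv2
im=cv2.imread('pics/t1.png')
cv2.imwrite('pics/c1.png',cv2.resize(im[125:225,340:480],None,fx=5.5,fy=5.5,interpolation=cv2.INTER_CUBIC))
cv2.imwrite('pics/c2.png',cv2.resize(im[160:300,210:360],None,fx=4,fy=4,interpolation=cv2.INTER_CUBIC))
E
```

```text
(no output)
```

View pics/c1.png

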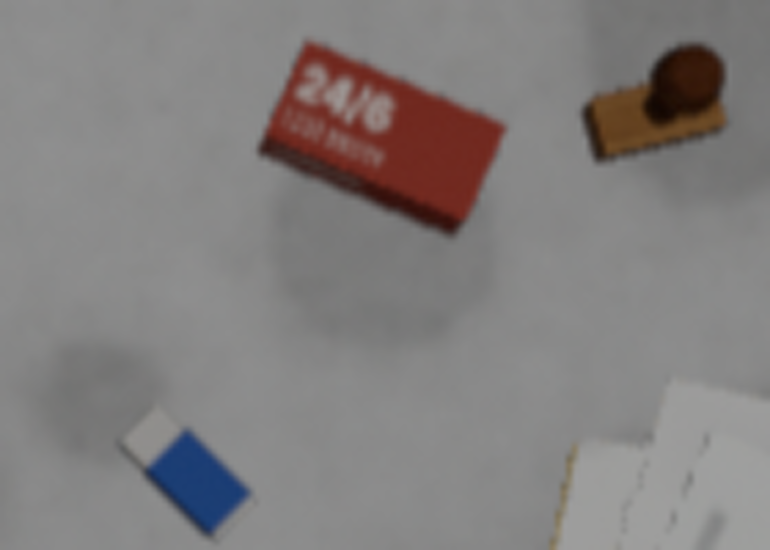

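View pics/c2.png

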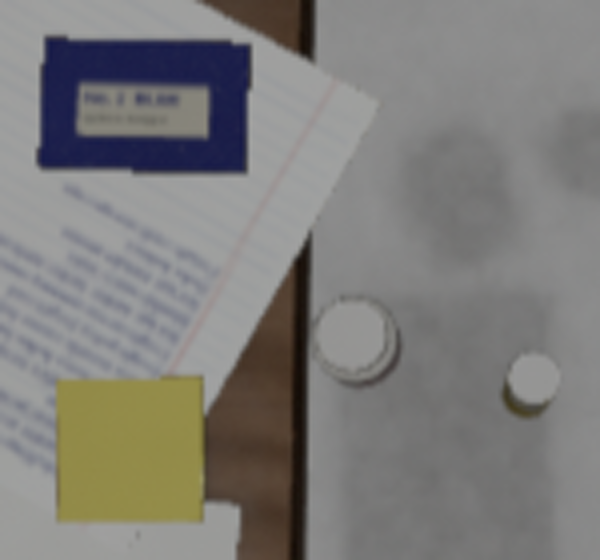

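c1 shows the staple box top, the eraser and the stamp (foot top corners ≈(595,98),(606,150),(724,121); knob centre (688,78)). c2 shows the ink pad, note pad, bottle top (352,335) and glue stick cap (533,379).

```bash
cat > loc.py <<'E'
from h import *
import pickle
a,b=pickle.load(open('s1.pkl','rb'))
def c1(p): return (np.array(p,float)+.5)/5.5-.5+[340,125]
def c2(p): return (np.array(p,float)+.5)/4-.5+[210,160]
def rect(q,z,n):
    w=px2w(b,q,z)[:,:2]; r=cv2.minAreaRect(w.astype(np.float32)); c=w.mean(0)
    e=[w[1]-w[0],w[2]-w[1],w[3]-w[2],w[0]-w[3]]
    print(n,c.round(1),'edges',[(round(float(np.hypot(*v)),1),round(float(np.arctan2(v[1],v[0])),3)) for v in e]); return c
rect(c1([(308,42),(505,127),(460,220),(265,145)]),26,'staple')
rect(c1([(157,405),(253,495),(215,540),(122,442)]),14,'eraser')
print('stampfoot',px2w(b,c1([(595,98),(606,150),(724,121)]),18).round(1)[:,:2]); print('knob',px2w(b,c1([(688,78)]),54).round(1))
i=rect(c2([(47,38),(250,45),(247,172),(39,167)]),16,'ink')
n=rect(c2([(57,380),(203,376),(203,521),(57,521)]),20,'note')
print('row',i-n,np.hypot(*(i-n)),np.arctan2(*(i-n)[::-1]))
print('glue',px2w(b,c2([(533,379)]),90).round(1),'bottle',px2w(b,c2([(352,335)]),75).round(1))
print('hl',px2w(b,[(160,197),(202,160)],10).round(1))
E
python3 loc.py
python3 - <<'E'
from h import *
import pickle
a,b=pickle.load(open('s1.pkl','rb'))
im=a['pixels'][:,:,::-1]
cv2.imwrite('pics/c3.png',cv2.resize(im[170:270,270:500],None,fx=3.4,fy=3.4,interpolation=cv2.INTER_CUBIC))
E
```

```text
staple [654.8 -23.4] edges [(82.9, -1.984), (41.0, 2.691), (80.4, 1.201), (44.5, -0.39)]
eraser [524.1  52. ] edges [(51.0, -2.328), (23.0, 2.447), (52.3, 0.756), (20.0, -0.746)]
stampfoot [[ 672.1 -107.3]
 [ 651.3 -111.2]
 [ 663.3 -157.4]]
knob [[ 668.2 -132.2   54. ]]
ink [573.8 324.6] edges [(109.2, -1.598), (69.1, 3.138), (111.1, 1.555), (70.3, -0.03)]
note [389.9 327.5] edges [(76.7, -1.534), (75.7, -3.119), (76.1, 1.581), (73.6, 0.03)]
row [183.92149596  -2.85202085] 183.9436073857491 -0.015505486562096348
glue [[423.4 120.3  90. ]] bottle [[445.6 209.3  75. ]]
hl [[549.4 510.4  10. ]
 [631.6 422.7  10. ]]
```

View pics/c3.png

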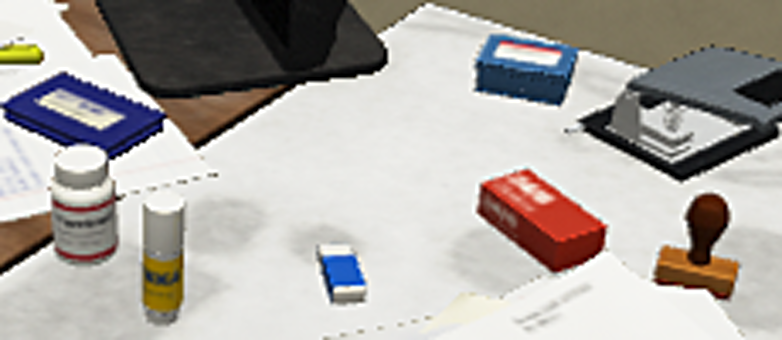

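c3 confirms the identities. The stamp's round knob tops its foot, the glue stick is well clear of the bottle (90 mm between centres), and the blue box by the hole punch is a look-alike. I'll move now, starting with the staple box.

```bash
cat >> h.py <<'E'
H=200
W=(420,60,H)
ROW=-0.018
def ori(phi):
    y=np.array([np.cos(phi),np.sin(phi),0]);z=np.array([0,0,-1.]);return np.c_[np.cross(y,z),y,z]
def goto(x,y,z,phi):
    c=[(abs(q[5]),p) for p in (phi,phi+np.pi) for q in [robot.ik([x,y,z],ori(p))] if q is not None]
    p=min(c)[1]; robot.move_ptp([x,y,z],ori(p)); return p
def st(m=''):
    s=robot.read_state();print(m,'t',round(s['time'],1),'open',round(s['opening'],1),'gf',np.round(s['grasp_force'],1),'wf',np.round(s['wrist_force'],1),'tcp',np.round(s['tool_pos'],1))
def pick(x,y,z,phi,opening,squeeze):
    goto(*W,phi); move_gripper(opening)
    goto(x,y,max(z+90,130),phi)
    hit=robot.move_linear([x,y,z],150,until_force=15)
    st('down hit=%s'%hit); move_gripper(0,squeeze); st('gripped')
    robot.move_linear([x,y,H],250); st('lifted')
def place(x,y,z,phi,opening,up=170):
    goto(*W,phi); goto(x,y,max(z+80,120),phi)
    robot.move_linear([x,y,z+12],150)
    hit=robot.move_linear([x,y,z],40,until_force=8); st('placed hit=%s'%hit)
    move_gripper(opening); robot.move_linear([x,y,up],200)
E
python3 - <<'E'
from h import *
pick(654.8,-23.4,1,-0.40,66,30)
E
```

```text
down hit=False t 4.4 open 65.9 gf 0.0 wf [ 0.8  0.2 -0.2] tcp [655.5 -23.4   2.1]
gripped t 4.7 open 41.4 gf 31.5 wf [-0.3 -0.1  7. ] tcp [655.6 -23.5   2.2]
lifted t 5.7 open 41.6 gf 30.6 wf [-0.3 -0.6 -2. ] tcp [654.  -23.3 198.4]
```

```bash
python3 - <<'E'
from h import *
place(481.9,326.1,1.5,ROW,56)
pick(524.1,52,1.5,-0.785,42,25)
E
```

```text
placed hit=True t 9.0 open 41.5 gf 31.7 wf [-0.8 -0.3  6.4] tcp [482.1 326.3   2. ]
down hit=False t 13.2 open 42.0 gf 0.0 wf [ 0.2 -1.5  0.9] tcp [524.6  52.    2.5]
gripped t 13.5 open 21.7 gf 25.5 wf [-1.1  0.6  6.3] tcp [524.7  52.    2.5]
lifted t 14.4 open 21.7 gf 24.8 wf [-0.9 -0.2 -0.8] tcp [523.4  52.  198.9]
```

```bash
python3 - <<'E'
from h import *
goto(*W,ROW)
s=snap('top')
cv2.imwrite('pics/c4.png',cv2.resize(s['pixels'][160:300,200:400,::-1],None,fx=4,fy=4,interpolation=cv2.INTER_CUBIC))
E
```

```text
(no output)
```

View pics/c4.png

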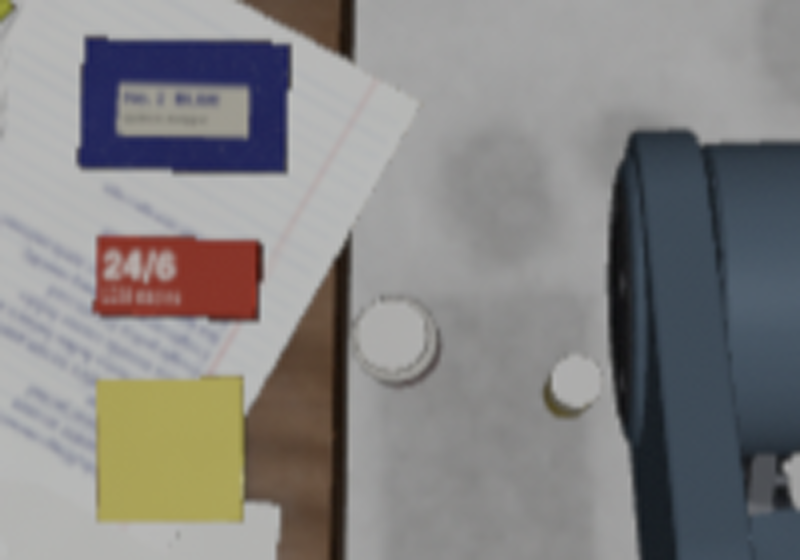

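The staple box sits crosswise between the pads, with top corners ≈(98,237),(258,241),(257,319),(95,314) in the crop. I'll measure it.

```bash
python3 - <<'E'
from h import *
import pickle
a,b=pickle.load(open('s1.pkl','rb'))
p=(np.array([(98,237),(258,241),(257,319),(95,314)],float)+.5)/4-.5+[200,160]
w=px2w(b,p,26)[:,:2];print(w.mean(0),(w[0]-w[1]),(w[3]-w[2]))
E
```

```text
[479.52887947 325.14562094] [ 1.38581988 84.22846971] [ 1.86175331 84.93344943]
```

```bash
python3 - <<'E'
from h import *
place(480.5,325.6,27,ROW,40)
pick(668.8,-131.7,36,1.825,56,30)
E
```

```text
placed hit=True t 17.6 open 22.2 gf 25.8 wf [0.8 0.8 2.2] tcp [481.  325.9  27.8]
down hit=False t 22.1 open 55.4 gf 0.0 wf [-1.5  0.1  0.7] tcp [ 669.4 -131.7   37.1]
gripped t 22.5 open 24.8 gf 29.4 wf [-0.4  0.   6.9] tcp [ 669.5 -132.    37.1]
lifted t 23.3 open 24.6 gf 29.5 wf [-0.9 -0.5 -1.6] tcp [ 668.  -131.4  198.3]
```

```bash
python3 - <<'E'
from h import *
goto(*W,1.55); s=snap('scene')
cv2.imwrite('pics/s2.png',s['pixels'][:,:,::-1])
E
```

```text
(no output)
```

View pics/s2.png

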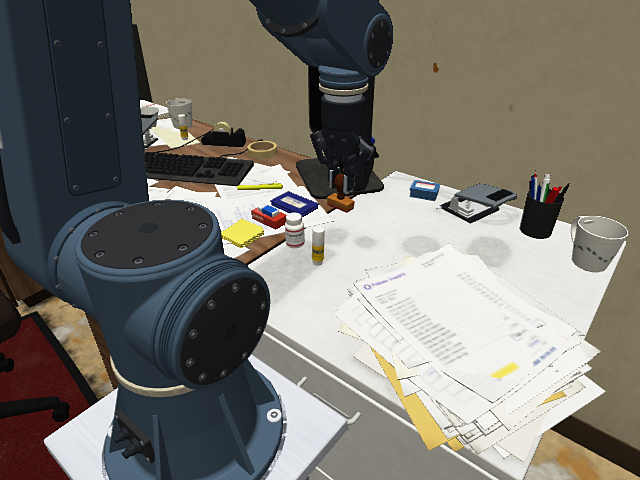

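The stamp hangs upright in the gripper at (342,200), and the eraser lies on the staple box at (270,213). Next I'll place the stamp, then pick the glue stick.

```bash
python3 - <<'E'
from h import *
place(573.8,324.8,50,np.pi/2+ROW,56)
pick(423.4,120.3,48,0.0,60,30)
E
```

```text
placed hit=True t 27.9 open 24.7 gf 30.0 wf [-0.5  1.7  4.7] tcp [574.9 325.6  53.3]
down hit=False t 31.7 open 59.8 gf 0.0 wf [-0.6  0.9  0. ] tcp [424.1 120.1  48.9]
gripped t 32.1 open 24.4 gf 28.7 wf [-3.1 -1.4  9.3] tcp [423.5 120.4  48.8]
lifted t 32.8 open 24.4 gf 29.3 wf [ 0.6  0.2 -0.8] tcp [422.8 120.2 199. ]
```

```bash
python3 - <<'E'
from h import *
place(482,401,47,ROW,50)
goto(*W,0)
robot.sleep(.3);st()
a=snap('scene');b=snap('top')
cv2.imwrite('pics/c5.png',cv2.resize(b['pixels'][140:300,150:330,::-1],None,fx=3.6,fy=3.6,interpolation=cv2.INTER_CUBIC))
cv2.imwrite('pics/c6.png',cv2.resize(a['pixels'][160:280,180:360,::-1],None,fx=4,fy=4,interpolation=cv2.INTER_CUBIC))
E
```

```text
placed hit=True t 35.5 open 24.6 gf 29.0 wf [-1.  -0.9  6.6] tcp [482.4 401.4  48.6]
 t 38.2 open 50.2 gf 0.0 wf [ 0.1 -0.2  0.1] tcp [420.1  60.4 199.9]
```

View pics/c5.png

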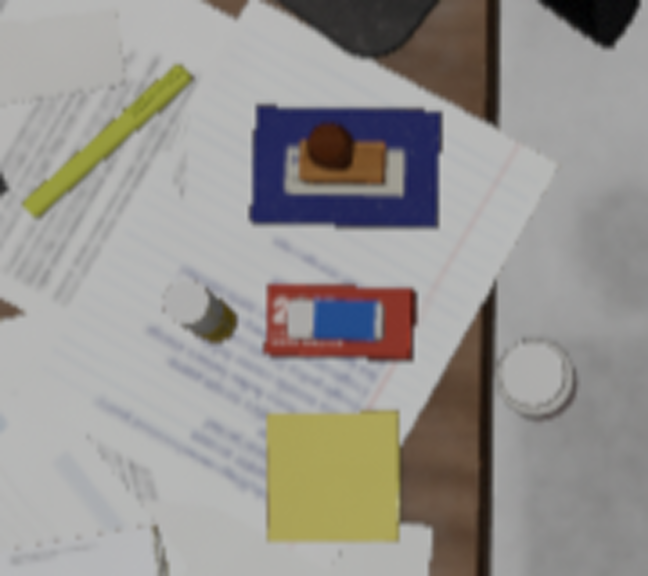

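View pics/c6.png

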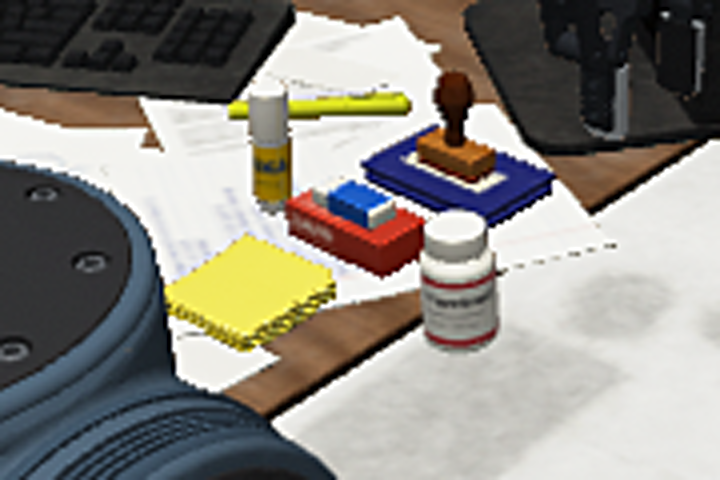

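The crops show everything upright: stamp foot ≈(343,162), eraser ≈(334,320), box ≈(340,321) and glue cap ≈(185,299) in c5. One numeric check, then I'll hand in.

```bash
python3 - <<'E'
from h import *
import pickle
_,b=pickle.load(open('s1.pkl','rb'))
f=lambda q,z:px2w(b,(np.array(q,float)+.5)/3.6-.5+[150,140],z)[:,:2].mean(0).round(1)
s=f([(268,285),(413,290),(412,358),(265,353)],26);i=f([(258,105),(441,112),(438,227),(250,221)],16)
e=f([(286,302),(382,300),(382,340),(287,338)],40);t=f([(300,141),(385,143),(385,183),(300,180)],34);g=f([(185,299)],90)
print('box',s,'ink',i,'er-box',e-s,'stamp-ink',t-i,'glue-box',g-s)
ok=np.hypot(*(e-s))<9 and np.hypot(*(t-i))<12 and abs((g-s)[0])<11 and 64<np.hypot(*(g-s))<87
print(ok)
if ok: print(order.finish_job())
E
```

```text
box [479.8 325. ] ink [574.2 324.9] er-box [-1.   0.6] stamp-ink [-1.6 -0.6] glue-box [ 3.3 73.3]
True
the job is handed in; nothing more can be done
None
```

The job is handed in at about 38 s of the 109 s allowed: in my last camera check the staple box, eraser, stamp and glue stick were all upright or flat and within tolerance, and the pill bottle and highlighter were left alone.

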